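# Sample two board test studs and dock the probe

### The arm

A 7-joint arm with a two-finger parallel gripper is mounted at the origin on the work surface. World frame = base frame: x ahead of the robot, y to its left, z up, the work surface at z = 0. Lengths are in m, angles in degrees, forces in N, time in s.
With the tool pointing down it reaches from about 0.425 to 0.875 m from the base axis. Payload 4.7 kg.
Tool frame: the origin (TCP) lies at the very end of the fingers, on their centre line; the grasp point (between the pads) lies 19 mm behind it (env.grip_point_offset is the distance from the TCP to the grasp point, in m); z points along the fingers, y is the line along which they close (so a half turn about z gives the same grasp; the last joint's range is limited). The gripper opens to 87 mm and grips with 3 to 60 N. Pads are 19 mm wide; open, the fingers measure 117 mm over their backs; the gripper's body (75 mm by 190 mm) begins 51 mm behind the grasp point.
Start: joints at [-73.677, 18.392, -4.016, 83.108, 1.295, 78.541, -3.26], TCP at [0.174, 0.626, 0.223] pointing down, gripper open.
Joint ranges: [-163.93, 163.93], [-17.29, 119.83], [-79.2, 71.16], [3.27, 140.29], [-89.18, 269.18], [5.43, 117.66], [-154.24, 154.24]. Speed limits (degrees/s): [147.25, 147.25, 180, 180, 180, 180, 180].

### API

Orientations are given as [roll, pitch, yaw] about the fixed x, y, z axes, in that order (R = Rz(yaw) Ry(pitch) Rx(roll)).
In Python, from cell import env gives the robot as it stands.
- The arm moves only by the tool jog_arm, never from a script. Its argument "motion" is a list of rows, each an object of numbers: "x", "y", "z": the shift along the tool's x, y, z in cm; "ax", "ay", "az": the turn, a rotation vector about the tool's x, y, z in degrees. In form: [{"x": .., "y": .., "z": .., "ax": .., "ay": .., "az": ..}, ...]. A call has exactly 5 rows; each row shifts and turns the commanded pose from where the row before left it, along the tool's axes as they then stand; what a row does not reach is not made up. A row lasts 1/10 s, in which the tool goes at most 50 mm and 8.59 degrees, less where a joint would pass 70% of its speed; a pose out of reach is approached as far as the arm can. A call is refused whole if a number of a shift passes 5 or a number of a turn 8.59, either way. A call with a gripper value outside its range is refused whole. "claw" is the gripper command: -1 is shut, 1 is fully open, values between are in proportion, set as the call begins (left out, the last holds). The fingers move at their own pace and stop on an object; "squeeze" is the grip in N (left out, the last holds). Time passes only in rows, so rows that do not move let the fingers close, or fill a call up. It gives the time, the measured TCP pose, the force, the opening and the grip force at its end, in the units of the state.
- env.get_obs(): the state, without advancing time (a new reading comes with each control period).
- env.read_camera(name): name is "scene" or "top" or "wrist"; returns the picture (384x512x3 uint8, red, green, blue); there is no depth.
- env.camera_params(name): a dict with "fx", "fy", "cx", "cy" (pixels), "extrinsics" (4x4, takes a point from world to camera coordinates). Camera axes: x right, y up, looking along -z (the intrinsics and any distortion apply to the point x, -y, -z); pixel columns grow to the right and rows downward; lengths in m; the calibration is good to about 2 mm. A picture is of the moment at which its call begins: read the wrist's pose just before it. camera_params takes no time and is no camera call; for the wrist camera it gives the pose at the moment of the call.
- env.sign_off(): hands the job in; it is judged then, once.
The state is a dict: "time_s": time; "qpos": joint angles; "joint_velocities": joint speeds; "effort": joint torques, N m; "tool_pos": TCP position; "tool_rot": TCP orientation; "force": force on the tool from outside, world axes, zero at the start; "wrist_torque": the same for the moment, N m; "grip_width": finger opening in m; "grasp_force": force on a finger pad.
Only numpy, scipy, OpenCV 4.12 (cv2) and the standard library are available. Lean on these libraries where they do the work, as an engineer would, in place of code of your own. Each camera call takes 0.05 s, during which the arm holds its last target. There are 200 camera calls.

### The job

Take the cordless measuring probe out of its rest and press its metal tip gently onto the top of the board's round test stud, hold it there for about a second, then do the same on the long bar-shaped test stud. Then plug the probe upright, fully home, into the narrow opening of the readout dock (not the wide one) and let go of it. Do not press the studs hard, and leave the transformer, solder spool, screwdriver and pliers alone.

Things in the scene. Friction and masses are not known exactly. Their poses are not given: they have to be found in the camera images.
- probe: Loose grey probe, 124 mm long, 60 g, upright in the rest. Origin at the tip's lower end, z up. Steel shank 8 mm diameter from z = 0 to 38 mm (lowest 8 mm taper to a 2.4 mm point), collar 24 mm diameter to z = 44, square handle 20 x 20 mm from z = 44 to 120 mm (flat sides face body x and y), end cap. In the rest the collar sits on the rest's top: the handle spans heights 56 to 132 mm.
- rest: Fixed black block 50 x 50 x 50 mm on a 76 mm square dark steel foot, with an 11 mm vertical bore through its centre where the probe stands at the start. Origin at the centre of its underside, z up.
- board: Fixed green circuit board 150 x 190 mm, top face 8 mm above the table, with rows of black chips up to 14 mm high and a small can 20 mm high at the middle. Origin at the centre of its underside on the table, z up. The two test studs stand on its y = +50 and y = -50 mm places, either way round.
- round_top (a point): Centre of the top face of the round brass test stud (24 mm diameter disc in a black square frame 38 mm wide, 16 mm high), 25 mm above the table. It is spring loaded: pressed straight down it gives up to 6 mm, about 0.8 N per mm. z up.
- bar_top (a point): Centre of the top face of the bar-shaped brass test stud (12 mm along its x, 32 mm along its y, in an identical black frame), 25 mm above the table; sprung just like the round one. z up.
- dock_narrow (a point): Centre of the mouth of the dock's narrow opening: a vertical hole 10 mm in diameter with a chamfered mouth, through the full 60 mm height of the dock, in its top face 60 mm above the table. The probe's shank fits here, its collar resting on the top face when fully home. z up.
- dock_wide (a point): Centre of the mouth of the dock's wide opening, 24 mm in diameter, in the same top face; not for this probe. z up.
- dock: Fixed grey readout dock, a box 100 x 130 x 60 mm with a greenish display (front half of the top) and a small black knob 9 mm high. Origin at the centre of its underside, z up. In its frame the narrow opening is at x = 18, y = -30 mm and the wide one at x = 18, y = 30 mm.
- transformer: Bystander: loose transformer, copper coil in a dark steel core, 62 x 50 x 63 mm. Origin under its centre.
- spool: Bystander: loose aluminium-grey solder spool, 52 mm diameter, 46 mm high, standing on its flange. Origin under its centre.
- screwdriver: Bystander: loose screwdriver with black handle, about 200 mm long, lying on the table along its x axis.
- pliers: Bystander: loose pliers about 135 mm long, black grips, lying flat on the table along their x axis. Origin under the pivot.

How it is judged (in metres and radians):
On the way, in this order (a step that is already met when the one before it is completed fails the run):
1. the probe's tip is pressed on the round stud's top for half a second (contact force between probe and round_stud above 0.4 N and horizontal distance between probe_tip and round_top below 0.014 m and z of probe_tip in the frame of round_top above -0.003 m), for 0.5 s.
2. the probe's tip is pressed on the bar stud's top for half a second (contact force between probe and bar_stud above 0.4 N and horizontal distance between probe_tip and bar_top below 0.018 m and z of probe_tip in the frame of bar_top above -0.003 m), for 0.5 s.
At the end, for the whole second after the job is handed in: The probe stands at rest and upright (within 0.1 rad) in the dock's narrow opening, released, its tip within 5 mm of the opening's axis and at least 34 mm below the mouth (fully home is 38 mm) (horizontal distance between probe_tip and dock_narrow below 0.005 m and z of probe_tip in the frame of dock below 0.026 m and angle between probe's own z axis and vertical below 0.1 rad and linear speed of probe below 0.02 m/s and angular speed of probe below 0.2 rad/s); the robot touches nothing.
It fails at once if a test stud is pressed with more than 25 N (contact force between anything else and round_stud above 25 N or contact force between anything else and bar_stud above 25 N).
It fails at once if the transformer, solder spool, screwdriver or pliers are moved by more than 20 mm (distance of any of transformer, spool, screwdriver, pliers from where it was at the start of the episode above 0.02 m).
It also fails if it takes over 54 s, if anything falls off the work surface, if the arm or the gripper's body presses on something with over 40 N, if the wrist force passes 120 N, or if a joint passes its speed limit or range.

## Working session

There is one attempt and no reset: what is moved stays moved. The work goes in short steps, Python scripts to look and compute and a tool call to move; the robot and the scene stay as the last step left them, time stands still between calls to the robot, and variables do not carry over. Pictures are saved under pics/ and viewed, at most 10 in all, crops included, and the job is handed in when it is done.

Besides the shell and the picture viewer there is one more tool, called after "Call:" as a command line: name --argument value ..., lists and objects as JSON in quotes. jog_arm: Moves the arm, as the interface text tells. Its arguments: {"type":"object","properties":{"motion":{"type":"array"},"claw":{"type":"number"},"squeeze":{"type":"number"}},"required":["motion"]}

```bash
mkdir -p pics; ls; python3 - <<'E'
from cell import env
import cv2,numpy as np
np.set_printoptions(precision=4,suppress=True)
for n in("scene","top"):
    im=env.read_camera(n); cv2.imwrite(f"pics/{n}0.png",im[:,:,::-1])
    p=env.camera_params(n); print(n,p)
o=env.get_obs();print(o)
E
```

```text
pics
scene {'fx': 374.3196754003624, 'fy': 374.3196754003624, 'cx': 262.3427985827517, 'cy': 187.78559594597056, 'extrinsics': array([[ 0.6525,  0.7578,  0.0064, -0.4108],
       [-0.6499,  0.5553,  0.5189,  0.366 ],
       [ 0.3897, -0.3427,  0.8548, -1.1659],
       [ 0.    ,  0.    ,  0.    ,  1.    ]])}
top {'fx': 390.0831788546315, 'fy': 390.0831788546315, 'cx': 258.3043647134418, 'cy': 187.99405220298775, 'extrinsics': array([[ 0.    , -1.    , -0.0048,  0.0066],
       [ 0.989 , -0.0007,  0.1477, -0.6234],
       [-0.1477, -0.0047,  0.989 , -1.0714],
       [ 0.    ,  0.    ,  0.    ,  1.    ]])}
{'time_s': 0.1, 'qpos': array([-73.6767,  18.4343,  -4.0144,  83.1676,   1.2954,  78.542 ,
        -3.2589]), 'joint_velocities': array([-0.0112, -0.0654, -0.0355, -0.0941, -0.0366, -0.0682, -0.0357]), 'effort': array([ -0.001 , -49.2572,  -0.4062, -31.3399,  -0.064 ,   0.0394,
         0.0001]), 'tool_pos': array([0.1738, 0.6258, 0.2216]), 'tool_rot': array([-179.9014,    0.0063,  164.4865]), 'force': array([-0.0549, -0.0394, -0.0735]), 'wrist_torque': array([ 0.    , -0.0041,  0.0092]), 'grasp_force': 0.0, 'grip_width': 0.08677949138430086}
```

View pics/top0.png

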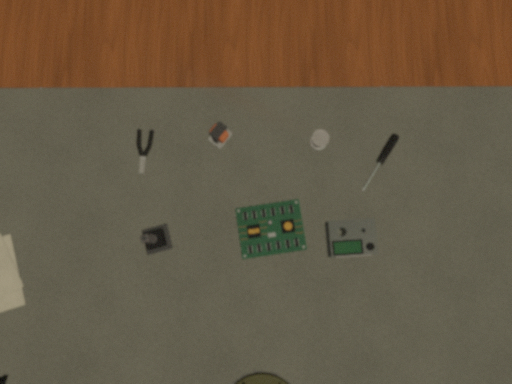

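View pics/scene0.png

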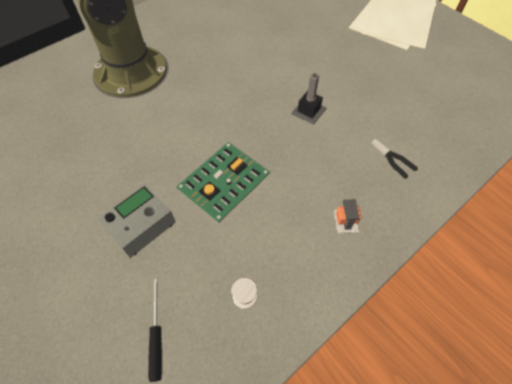

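The top view shows the rest with the probe at about (155,238), the board at (270,229) with the bar stud at (254,231) and the round stud at (288,226), and the dock at (352,238). The dock's wide hole is near (343,231) and the narrow one near (363,230). The scene view agrees. Next I'll measure these.

```bash
cat > h.py <<'E'
from cell import env
import cv2,numpy as np
np.set_printoptions(precision=4,suppress=True)
def ray(p,u,v):
    E=p["extrinsics"];R=E[:3,:3];c=-R.T@E[:3,3]
    d=R.T@np.array([(u-p["cx"])/p["fx"],-(v-p["cy"])/p["fy"],-1.]);return c,d/np.linalg.norm(d)
def plane(p,u,v,z):
    c,d=ray(p,u,v);return c+d*(z-c[2])/d[2]
def tri(obs):
    A=np.zeros((3,3));b=np.zeros(3)
    for p,u,v in obs:
        c,d=ray(p,u,v);M=np.eye(3)-np.outer(d,d);A+=M;b+=M@c
    X=np.linalg.solve(A,b)
    return X,[np.linalg.norm((np.eye(3)-np.outer(d,d))@(X-c)) for c,d in(ray(*o) for o in obs)]
def proj(p,X):
    q=p["extrinsics"]@np.r_[X,1];return np.array([p["cx"]+p["fx"]*q[0]/-q[2],p["cy"]-p["fy"]*q[1]/-q[2]])
def blobs(m,mn=8):
    n,l,s,c=cv2.connectedComponentsWithStats(m.astype(np.uint8));return [(c[i],s[i]) for i in range(1,n) if s[i][4]>=mn]
E
python3 - <<'E'
from h import *
P={n:env.camera_params(n) for n in("scene","top")}
I={n:cv2.imread(f"pics/{n}0.png") for n in P}
for n in P:
    h=cv2.cvtColor(I[n],cv2.COLOR_BGR2HSV)
    m=(h[...,0]>12)&(h[...,0]<32)&(h[...,1]>120)&(h[...,2]>110); m[:130]=0 if n=="top" else m[:130]
    print(n,[(c.round(1),s) for c,s in blobs(m)])
t=cv2.resize(I["top"][195:270,120:190],None,fx=5,fy=5,interpolation=cv2.INTER_CUBIC)
d=cv2.resize(I["top"][205:265,320:380],None,fx=6,fy=6,interpolation=cv2.INTER_CUBIC)
d=cv2.copyMakeBorder(d,0,15,0,0,0); d2=cv2.resize(I["scene"][180:255,95:180],None,fx=5,fy=5,interpolation=cv2.INTER_CUBIC)[:200]
row=np.hstack([t,d])
s=cv2.resize(I["scene"][65:130,280:340],None,fx=3,fy=3); b=np.zeros((200,row.shape[1],3),np.uint8); b[:195,:180]=s;b[:200,200:625]=d2
out=cv2.convertScaleAbs(np.vstack([row,b]),alpha=1.8); print(out.shape); cv2.imwrite("pics/c1.png",out)
print(plane(P["top"],155,238,.05),plane(P["top"],352,238,.06))
p=env.camera_params("wrist");print(p); R=p["extrinsics"][:3,:3];print("wristcam pos",-R.T@p["extrinsics"][:3,3])
E
```

```text
scene [(array([458.1,   4.1]), array([456,   0,   5,   9,  10], dtype=int32)), (array([236.1, 163.5]), array([230, 158,  13,  12,  79], dtype=int32)), (array([208.6, 188.6]), array([204, 184,  11,  11,  96], dtype=int32))]
top [(array([287.5, 225.5]), array([284, 222,   8,   8,  52], dtype=int32)), (array([253.2, 230.7]), array([248, 228,  11,   6,  48], dtype=int32))]
(575, 710, 3)
[0.4812 0.2962 0.05  ] [ 0.481  -0.2536  0.06  ]
{'fx': 280.5097767487536, 'fy': 280.5097767487536, 'cx': 256.8194158074477, 'cy': 193.55969330731588, 'extrinsics': array([[ 0.2676,  0.9635, -0.0003, -0.6499],
       [-0.9224,  0.2561, -0.2893,  0.0354],
       [-0.2786,  0.0777,  0.9573, -0.3902],
       [ 0.    ,  0.    ,  0.    ,  1.    ]])}
wristcam pos [0.0978 0.6474 0.3836]
```

View pics/c1.png

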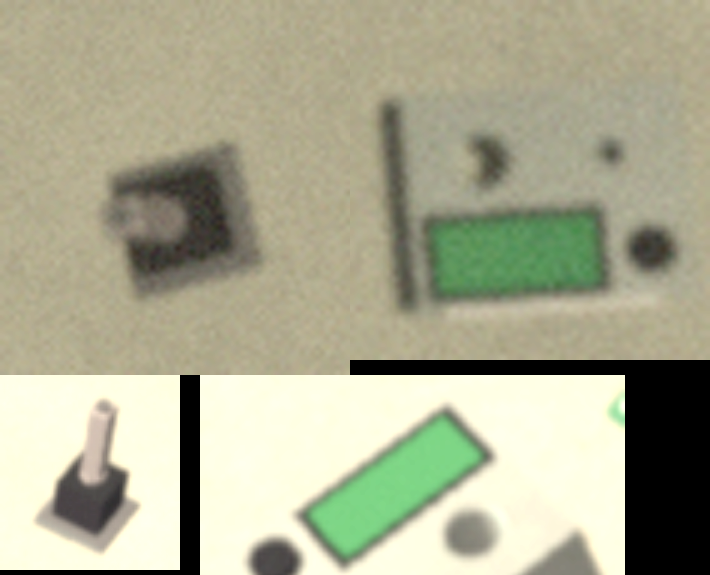

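The crops show the rest turned about 14°, with the probe cap at top-view pixel (144.4,238) and scene pixel (314.7,75.7). The dock's narrow hole is at top (363.7,230.3) and scene about (127,228). I'll triangulate these.

```bash
python3 - <<'E'
from h import *
S=env.camera_params("scene");T=env.camera_params("top")
f=lambda a,b:print(*tri([(T,*a),(S,*b)]))
print("round");f((287.5,225.5),(208.6,188.6));print(plane(T,287.5,225.5,.025))
print("bar");f((253.2,230.7),(236.1,163.5));print(plane(T,253.2,230.7,.025))
print("narrow");f((363.7,230.3),(127,228));print(plane(T,363.7,230.3,.06))
print("cap");f((144.4,238),(314.7,75.7))
print("wide",plane(T,343.3,231.5,.06))
print("restedge",[plane(T,120+u/5,195+v/5,.0) for u,v in((113,178),(233,148),(260,263),(138,297))])
E
```

```text
round
[ 0.5176 -0.0778  0.0222] [np.float64(8.832568655849278e-06), np.float64(8.832568655848451e-06)]
[ 0.5174 -0.0776  0.025 ]
bar
[0.5025 0.0209 0.0216] [np.float64(0.000311376400389587), np.float64(0.0003113764003896738)]
[0.5025 0.0211 0.025 ]
narrow
[ 0.5028 -0.2855  0.0593] [np.float64(0.0015706124332732479), np.float64(0.0015706124332731785)]
[ 0.5022 -0.2868  0.06  ]
cap
[0.4807 0.3037 0.1311] [np.float64(0.001950343796331059), np.float64(0.0019503437963311126)]
wide [ 0.4989 -0.23    0.06  ]
restedge [array([0.5039, 0.347 , 0.    ]), array([0.5214, 0.2769, 0.    ]), array([0.4544, 0.2588, 0.    ]), array([0.4348, 0.3293, 0.    ])]
```

Call:
jog_arm --motion '[{"x":-3.81,"y":-2.29},{"x":-3.81,"y":-2.29},{"x":-3.81,"y":-2.29},{"x":-3.81,"y":-2.29},{"x":-3.81,"y":-2.29}]' --claw 1

```text
$.motion[0]: bad value
```

Call:
jog_arm --motion '[{"x":-3.81,"y":-2.29},{"x":-3.81,"y":-2.29},{"x":-3.81,"y":-2.29},{"x":-3.81,"y":-2.29},{"x":-3.81,"y":-2.29}]'

```text
$.motion[0]: bad value
```

Call:
jog_arm --motion '[{"az":6.03},{"az":6.03},{"az":6.03},{"az":6.03},{"az":6.03}]'

```text
$.motion[0]: bad value
```

Call:
jog_arm --motion '[{"az":6.03},{"az":6.03},{"az":6.03},{"az":6.03},{"az":6.03}]'

```text
$.motion[0]: bad value
```

```bash
python3 - <<'E'
from h import *
o=env.get_obs();print(o["tool_pos"],o["tool_rot"],o["qpos"],o["time_s"])
p=env.camera_params("wrist");im=env.read_camera("wrist");np.save("w1.npy",p)
cv2.imwrite("pics/w1.png",im[:,:,::-1])
for z in(.13,.05):print(proj(p,[.48,.303,z]))
E
```

```text
[0.1738 0.6258 0.2216] [-179.9014    0.0063  164.4865] [-73.6767  18.4343  -4.0144  83.1676   1.2954  78.542   -3.2589] 0.1
[ 85.5939 467.6285]
[114.58   406.9127]
```

View pics/w1.png

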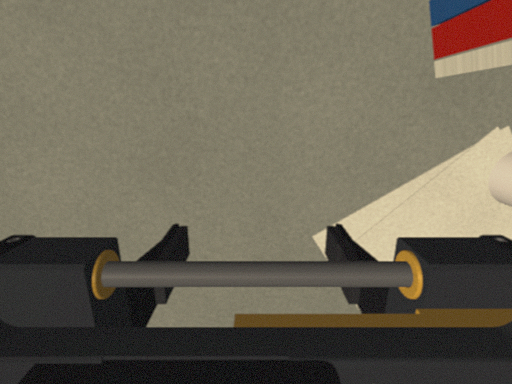

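The move was refused because every row must give all six numbers. The wrist picture shows only table and paper, with the fingertips at about (180,230) and (335,230).

Call:
jog_arm --motion '[{"x":-3.81,"y":-2.29,"z":0,"ax":0,"ay":0,"az":0},{"x":-3.81,"y":-2.29,"z":0,"ax":0,"ay":0,"az":0},{"x":-3.81,"y":-2.29,"z":0,"ax":0,"ay":0,"az":0},{"x":-3.81,"y":-2.29,"z":0,"ax":0,"ay":0,"az":0},{"x":-3.81,"y":-2.29,"z":0,"ax":0,"ay":0,"az":0}]' --claw 1

```text
time_s: 0.65
tool_pos: [0.3278, 0.4634, 0.2223]
tool_rot: [-180.0, -0.0, 164.5]
force: [0.6, 0.3, 0.1]
grip_width: 0.0871
grasp_force: 0.0
```

Call:
jog_arm --motion '[{"x":-3.81,"y":-2.29,"z":0,"ax":0,"ay":0,"az":0},{"x":-3.81,"y":-2.29,"z":0,"ax":0,"ay":0,"az":0},{"x":-3.81,"y":-2.29,"z":0,"ax":0,"ay":0,"az":0},{"x":-3.81,"y":-2.29,"z":0,"ax":0,"ay":0,"az":0},{"x":-3.81,"y":-2.29,"z":0,"ax":0,"ay":0,"az":0}]'

```text
time_s: 1.15
tool_pos: [0.4806, 0.3022, 0.2225]
tool_rot: [180.0, -0.0, 164.5]
force: [-0.1, -0.1, -0.5]
grip_width: 0.0874
grasp_force: 0.0
```

Call:
jog_arm --motion '[{"x":0,"y":0,"z":0,"ax":0,"ay":0,"az":6.03},{"x":0,"y":0,"z":0,"ax":0,"ay":0,"az":6.03},{"x":0,"y":0,"z":0,"ax":0,"ay":0,"az":6.03},{"x":0,"y":0,"z":0,"ax":0,"ay":0,"az":6.03},{"x":0,"y":0,"z":0,"ax":0,"ay":0,"az":6.03}]'

```text
time_s: 1.65
tool_pos: [0.4796, 0.3036, 0.2222]
tool_rot: [-180.0, -0.0, 134.1]
force: [-0.7, 0.9, 0.0]
grip_width: 0.0867
grasp_force: 0.0
```

Call:
jog_arm --motion '[{"x":0,"y":0,"z":0,"ax":0,"ay":0,"az":6.03},{"x":0,"y":0,"z":0,"ax":0,"ay":0,"az":6.03},{"x":0,"y":0,"z":0,"ax":0,"ay":0,"az":6.03},{"x":0,"y":0,"z":0,"ax":0,"ay":0,"az":6.03},{"x":0,"y":0,"z":0,"ax":0,"ay":0,"az":6.03}]'

```text
time_s: 2.15
tool_pos: [0.4795, 0.3037, 0.2223]
tool_rot: [-180.0, 0.0, 103.9]
force: [-0.9, -0.2, 0.4]
grip_width: 0.0869
grasp_force: 0.0
```

```bash
python3 - <<'E'
from h import *
o=env.get_obs();print(o["tool_pos"],o["tool_rot"],o["qpos"],o["time_s"])
p=env.camera_params("wrist");im=env.read_camera("wrist");np.save("w2.npy",p)
cv2.imwrite("pics/w2.png",im[:,:,::-1])
for z in(.13,.05):print(proj(p,[.48,.303,z]))
E
```

```text
[0.4795 0.3037 0.2223] [-179.9698    0.0107  103.9404] [-49.8299   8.3144  16.445   95.7738  -2.415   76.2912 -19.0341] 2.15
[256.3843 197.3075]
[256.4188 177.6559]
```

View pics/w2.png

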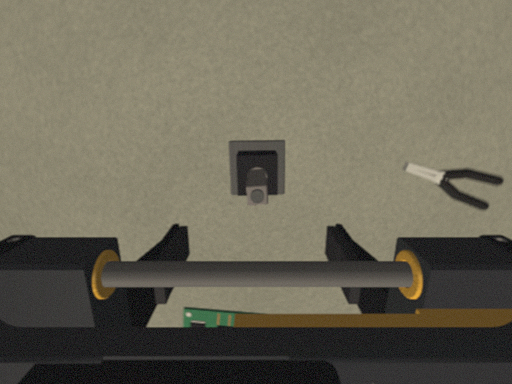

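The probe cap is centred between the fingers at (257,196), where I predicted it, and the foot is square to the tool. Next: descend and grasp.

Call:
jog_arm --motion '[{"x":0,"y":0,"z":2,"ax":0,"ay":0,"az":0},{"x":0,"y":0,"z":2,"ax":0,"ay":0,"az":0},{"x":0,"y":0,"z":2,"ax":0,"ay":0,"az":0},{"x":0,"y":0,"z":2,"ax":0,"ay":0,"az":0},{"x":0,"y":0,"z":1,"ax":0,"ay":0,"az":0}]'

```text
time_s: 2.7
tool_pos: [0.4787, 0.3031, 0.1305]
tool_rot: [-179.8, 0.1, 104.3]
force: [-0.2, 0.3, 0.1]
grip_width: 0.087
grasp_force: 0.0
```

Call:
jog_arm --motion '[{"x":0,"y":0,"z":2,"ax":0,"ay":0,"az":0},{"x":0,"y":0,"z":2,"ax":0,"ay":0,"az":0},{"x":0,"y":0,"z":1,"ax":0,"ay":0,"az":0},{"x":0,"y":0,"z":0.1,"ax":0,"ay":0,"az":0},{"x":0,"y":0,"z":0,"ax":0,"ay":0,"az":0}]'

```text
time_s: 3.2
tool_pos: [0.4801, 0.3039, 0.0821]
tool_rot: [180.0, -0.0, 104.2]
force: [0.8, -0.5, 0.7]
grip_width: 0.0872
grasp_force: 0.0
```

Call:
jog_arm --motion '[{"x":0,"y":0,"z":0,"ax":0,"ay":0,"az":0},{"x":0,"y":0,"z":0,"ax":0,"ay":0,"az":0},{"x":0,"y":0,"z":0,"ax":0,"ay":0,"az":0},{"x":0,"y":0,"z":0,"ax":0,"ay":0,"az":0},{"x":0,"y":0,"z":0,"ax":0,"ay":0,"az":0}]' --claw -1 --squeeze 20

```text
time_s: 3.7
tool_pos: [0.4799, 0.3038, 0.0818]
tool_rot: [180.0, -0.0, 104.2]
force: [-0.1, 0.8, 0.7]
grip_width: 0.0551
grasp_force: 0.0
```

Call:
jog_arm --motion '[{"x":0,"y":0,"z":0,"ax":0,"ay":0,"az":0},{"x":0,"y":0,"z":0,"ax":0,"ay":0,"az":0},{"x":0,"y":0,"z":0,"ax":0,"ay":0,"az":0},{"x":0,"y":0,"z":0,"ax":0,"ay":0,"az":0},{"x":0,"y":0,"z":0,"ax":0,"ay":0,"az":0}]'

```text
time_s: 4.2
tool_pos: [0.4798, 0.3038, 0.0816]
tool_rot: [180.0, -0.0, 104.2]
force: [0.5, -0.2, 0.0]
grip_width: 0.0199
grasp_force: 20.0
```

Call:
jog_arm --motion '[{"x":0,"y":0,"z":-1,"ax":0,"ay":0,"az":0},{"x":0,"y":0,"z":-2,"ax":0,"ay":0,"az":0},{"x":0,"y":0,"z":-3,"ax":0,"ay":0,"az":0},{"x":0,"y":0,"z":-3,"ax":0,"ay":0,"az":0},{"x":0,"y":0,"z":-3,"ax":0,"ay":0,"az":0}]'

```text
time_s: 4.7
tool_pos: [0.4797, 0.3036, 0.2035]
tool_rot: [180.0, -0.0, 104.2]
force: [0.2, 0.4, -0.0]
grip_width: 0.0199
grasp_force: 20.0
```

Call:
jog_arm --motion '[{"x":-3.79,"y":-0.57,"z":0,"ax":0,"ay":0,"az":0},{"x":-3.79,"y":-0.57,"z":0,"ax":0,"ay":0,"az":0},{"x":-3.79,"y":-0.57,"z":0,"ax":0,"ay":0,"az":0},{"x":-3.79,"y":-0.57,"z":0,"ax":0,"ay":0,"az":0},{"x":-3.79,"y":-0.57,"z":0,"ax":0,"ay":0,"az":0}]'

```text
time_s: 5.2
tool_pos: [0.4986, 0.1115, 0.2024]
tool_rot: [179.9, -0.0, 104.2]
force: [1.0, -0.8, -1.0]
grip_width: 0.0197
grasp_force: 20.0
```

Call:
jog_arm --motion '[{"x":-3.79,"y":-0.57,"z":0,"ax":0,"ay":0,"az":0},{"x":-3.79,"y":-0.57,"z":0,"ax":0,"ay":0,"az":0},{"x":-3.79,"y":-0.57,"z":0,"ax":0,"ay":0,"az":0},{"x":-3.79,"y":-0.57,"z":0,"ax":0,"ay":0,"az":0},{"x":-3.79,"y":-0.57,"z":0,"ax":0,"ay":0,"az":0}]'

```text
time_s: 5.7
tool_pos: [0.5174, -0.0792, 0.2025]
tool_rot: [179.9, -0.0, 104.2]
force: [0.8, 0.1, -0.8]
grip_width: 0.0196
grasp_force: 20.0
```

Call:
jog_arm --motion '[{"x":0,"y":0,"z":2,"ax":0,"ay":0,"az":0},{"x":0,"y":0,"z":2,"ax":0,"ay":0,"az":0},{"x":0,"y":0,"z":2,"ax":0,"ay":0,"az":0},{"x":0,"y":0,"z":1.5,"ax":0,"ay":0,"az":0},{"x":0,"y":0,"z":0,"ax":0,"ay":0,"az":0}]'

```text
time_s: 6.2
tool_pos: [0.5158, -0.0775, 0.1252]
tool_rot: [-179.8, -0.0, 104.2]
force: [-0.4, -0.2, -0.7]
grip_width: 0.0205
grasp_force: 20.0
```

```bash
python3 - <<'E'
from h import *
o=env.get_obs();print(o["tool_pos"],o["tool_rot"],o["time_s"],o["force"],o["qpos"])
tp=o["tool_pos"]; X=np.r_[tp[:2],tp[2]-.0695]
pw=env.camera_params("wrist");im=env.read_camera("wrist")[:,:,::-1]
ps=env.camera_params("scene");s=env.read_camera("scene")[:,:,::-1]
a=proj(pw,X);b=proj(ps,X);print(a,b,"wrist tcp",proj(pw,tp),"stud",proj(pw,[.5175,-.0777,.025]))
u,v=b.astype(int); print(u,v)
c=cv2.resize(s[v-50:v+25,u-25:u+45],None,fx=5,fy=5,interpolation=cv2.INTER_CUBIC)[:384]
c=np.vstack([c,np.zeros((384-c.shape[0],c.shape[1],3),np.uint8)])
cv2.imwrite("pics/p3.png",cv2.convertScaleAbs(np.hstack([im[:,100:512],c]),alpha=1.7))
E
```

```text
[ 0.5158 -0.0775  0.1252] [-179.7993   -0.0497  104.1776] 6.2 [-0.3642 -0.2344 -0.6585] [-27.0101   7.6197  35.2254 109.2492  -4.816   64.7975  24.2243]
[256.2635 204.4284] [206.6111 180.8107] wrist tcp [255.8397 239.8897] stud [258.0031 194.8163]
206 180
```

View pics/p3.png

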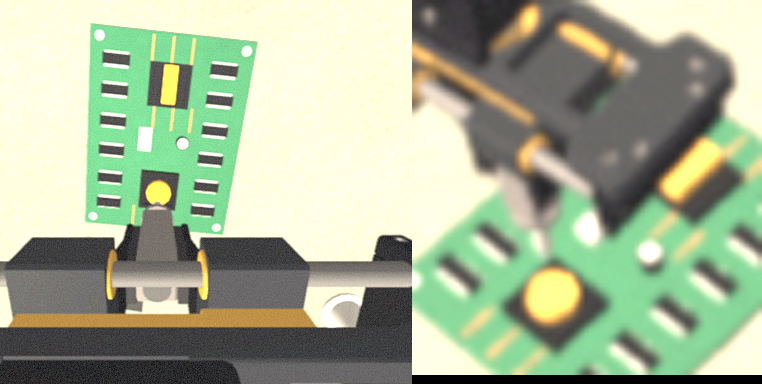

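The wrist view shows the tip at about (257,203), straight above the round stud at (258,193). The scene view puts it at (207,181). Both match the prediction to about a millimetre. I'll lower it close and average the readings.

Call:
jog_arm --motion '[{"x":0,"y":0,"z":1,"ax":0,"ay":0,"az":0},{"x":0,"y":0,"z":1,"ax":0,"ay":0,"az":0},{"x":0,"y":0,"z":0.7,"ax":0,"ay":0,"az":0},{"x":0,"y":0,"z":0,"ax":0,"ay":0,"az":0},{"x":0,"y":0,"z":0,"ax":0,"ay":0,"az":0}]'

```text
time_s: 6.8
tool_pos: [0.5172, -0.0777, 0.0993]
tool_rot: [-180.0, -0.0, 104.2]
force: [-0.1, 0.1, -1.3]
grip_width: 0.0198
grasp_force: 20.0
```

```bash
cat > avg.py <<'E'
from h import *
A=[];F=[]
for i in range(8):
    o=env.get_obs();A.append(o["tool_pos"]);F.append(o["force"]);env.read_camera("top")
print(o["time_s"],np.mean(A,0),np.std(A,0),"tip z",np.mean(A,0)[2]-.0695,"F",np.mean(F,0),np.std(F,0)[2],"rot",o["tool_rot"],"grip",o["grip_width"])
E
python3 avg.py
```

```text
7.15 [ 0.5176 -0.0777  0.0998] [0.0001 0.     0.0002] tip z 0.030275017901729886 F [ 0.3438  0.0268 -0.4708] 0.4972262651151511 rot [179.9679  -0.0004 104.187 ] grip 0.019861043083129328
```

Call:
jog_arm --motion '[{"x":0,"y":0,"z":0.2,"ax":0,"ay":0,"az":0},{"x":0,"y":0,"z":0.2,"ax":0,"ay":0,"az":0},{"x":0,"y":0,"z":0.15,"ax":0,"ay":0,"az":0},{"x":0,"y":0,"z":0.1,"ax":0,"ay":0,"az":0},{"x":0,"y":0,"z":0,"ax":0,"ay":0,"az":0}]'

```text
time_s: 7.7
tool_pos: [0.5173, -0.0776, 0.093]
tool_rot: [-180.0, -0.0, 104.2]
force: [0.3, 0.5, 0.9]
grip_width: 0.0199
grasp_force: 20.0
```

```bash
python3 avg.py
```

```text
8.05 [ 0.5173 -0.0776  0.0931] [0.     0.     0.0001] tip z 0.023579126923131827 F [-0.1891  0.1833  0.4301] 0.6283046290850736 rot [179.9972  -0.0052 104.1847] grip 0.01979260893319803
```

Call:
jog_arm --motion '[{"x":0,"y":0,"z":0.04,"ax":0,"ay":0,"az":0},{"x":0,"y":0,"z":0,"ax":0,"ay":0,"az":0},{"x":0,"y":0,"z":0,"ax":0,"ay":0,"az":0},{"x":0,"y":0,"z":0,"ax":0,"ay":0,"az":0},{"x":0,"y":0,"z":0,"ax":0,"ay":0,"az":0}]'

```text
time_s: 8.6
tool_pos: [0.5174, -0.0776, 0.0927]
tool_rot: [180.0, -0.0, 104.2]
force: [0.1, 0.2, 1.7]
grip_width: 0.0199
grasp_force: 20.0
```

Call:
jog_arm --motion '[{"x":0,"y":0,"z":0,"ax":0,"ay":0,"az":0},{"x":0,"y":0,"z":0,"ax":0,"ay":0,"az":0},{"x":0,"y":0,"z":0,"ax":0,"ay":0,"az":0},{"x":0,"y":0,"z":0,"ax":0,"ay":0,"az":0},{"x":0,"y":0,"z":0,"ax":0,"ay":0,"az":0}]'

```text
time_s: 9.1
tool_pos: [0.5174, -0.0776, 0.0927]
tool_rot: [180.0, -0.0, 104.2]
force: [-0.7, 0.9, 0.9]
grip_width: 0.0198
grasp_force: 20.0
```

```bash
python3 avg.py
```

```text
9.45 [ 0.5174 -0.0776  0.0927] [0. 0. 0.] tip z 0.02315851165202526 F [-0.6436  0.3916  0.8365] 0.37698492976950265 rot [179.9962  -0.0038 104.1842] grip 0.019817960481766053
```

Call:
jog_arm --motion '[{"x":0,"y":0,"z":-0.5,"ax":0,"ay":0,"az":0},{"x":0,"y":0,"z":-1,"ax":0,"ay":0,"az":0},{"x":0,"y":0,"z":-1,"ax":0,"ay":0,"az":0},{"x":0,"y":0,"z":-0.5,"ax":0,"ay":0,"az":0},{"x":0,"y":0,"z":0,"ax":0,"ay":0,"az":0}]'

```text
time_s: 10.0
tool_pos: [0.5183, -0.0777, 0.124]
tool_rot: [179.9, 0.0, 104.2]
force: [-0.1, -0.5, -0.8]
grip_width: 0.0199
grasp_force: 20.0
```

Call:
jog_arm --motion '[{"x":1.98,"y":0.19,"z":0,"ax":0,"ay":0,"az":0},{"x":1.98,"y":0.19,"z":0,"ax":0,"ay":0,"az":0},{"x":1.98,"y":0.19,"z":0,"ax":0,"ay":0,"az":0},{"x":1.98,"y":0.19,"z":0,"ax":0,"ay":0,"az":0},{"x":1.98,"y":0.19,"z":0,"ax":0,"ay":0,"az":0}]'

```text
time_s: 10.5
tool_pos: [0.502, 0.0215, 0.1225]
tool_rot: [-180.0, -0.0, 104.2]
force: [0.3, -0.1, -1.3]
grip_width: 0.0201
grasp_force: 20.0
```

Call:
jog_arm --motion '[{"x":0,"y":0,"z":0,"ax":0,"ay":0,"az":0},{"x":0,"y":0,"z":0,"ax":0,"ay":0,"az":0},{"x":0,"y":0,"z":0.9,"ax":0,"ay":0,"az":0},{"x":0,"y":0,"z":0.9,"ax":0,"ay":0,"az":0},{"x":0,"y":0,"z":0.4,"ax":0,"ay":0,"az":0}]'

```text
time_s: 11.0
tool_pos: [0.5014, 0.0196, 0.0991]
tool_rot: [-179.9, 0.0, 104.1]
force: [0.4, 0.1, -1.1]
grip_width: 0.0196
grasp_force: 20.0
```

```bash
python3 - <<'E'
import runpy;runpy.run_path("avg.py")
from h import *
im=env.read_camera("wrist")[:,:,::-1];p=env.camera_params("wrist")
print(proj(p,[.5025,.021,.025]))
cv2.imwrite("pics/p4.png",cv2.convertScaleAbs(im,alpha=1.7))
h=cv2.cvtColor(im,cv2.COLOR_BGR2HSV)
m=(h[...,0]>12)&(h[...,0]<32)&(h[...,1]>120)&(h[...,2]>110);print([(c.round(1),s) for c,s in blobs(m,60)])
E
```

```text
11.35 [0.502  0.0202 0.1   ] [0.0005 0.0004 0.0008] tip z 0.0305419147312872 F [ 0.0135 -0.0675 -0.47  ] 0.5659028016597066 rot [179.9625  -0.0015 104.1825] grip 0.019981120352522006
[255.9324 201.7041]
[(array([256.3, 192.4]), array([248, 181,  17,  25, 331], dtype=int32)), (array([303.2, 276.3]), array([297, 251,  11,  49, 294], dtype=int32)), (array([209. , 279.9]), array([207, 255,   6,  45, 166], dtype=int32)), (array([243.6, 304.7]), array([237, 301,  17,  16,  89], dtype=int32))]
```

View pics/p4.png

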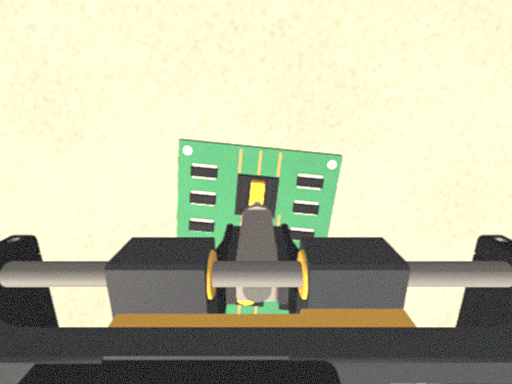

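The tip, at about (257,205), sits over the bar stud, which is visible from row 181 to 206 at column 256. I'll press now.

Call:
jog_arm --motion '[{"x":0,"y":0,"z":0.2,"ax":0,"ay":0,"az":0},{"x":0,"y":0,"z":0.2,"ax":0,"ay":0,"az":0},{"x":0,"y":0,"z":0.2,"ax":0,"ay":0,"az":0},{"x":0,"y":0,"z":0.15,"ax":0,"ay":0,"az":0},{"x":0,"y":0,"z":0,"ax":0,"ay":0,"az":0}]'

```text
time_s: 11.95
tool_pos: [0.5023, 0.0207, 0.093]
tool_rot: [-180.0, -0.0, 104.2]
force: [-0.3, 0.2, -0.3]
grip_width: 0.0198
grasp_force: 20.0
```

```bash
python3 avg.py
```

```text
12.3 [0.5023 0.0207 0.0932] [0.     0.     0.0001] tip z 0.023684468529183017 F [-0.487  -0.0639  0.5573] 0.5673918201902882 rot [179.9978  -0.0065 104.1839] grip 0.019904273880251556
```

Call:
jog_arm --motion '[{"x":0,"y":0,"z":0.05,"ax":0,"ay":0,"az":0},{"x":0,"y":0,"z":0,"ax":0,"ay":0,"az":0},{"x":0,"y":0,"z":0,"ax":0,"ay":0,"az":0},{"x":0,"y":0,"z":0,"ax":0,"ay":0,"az":0},{"x":0,"y":0,"z":0,"ax":0,"ay":0,"az":0}]'

```text
time_s: 12.85
tool_pos: [0.5024, 0.0207, 0.0927]
tool_rot: [180.0, -0.0, 104.2]
force: [-0.7, 0.6, 0.3]
grip_width: 0.0198
grasp_force: 20.0
```

Call:
jog_arm --motion '[{"x":0,"y":0,"z":0,"ax":0,"ay":0,"az":0},{"x":0,"y":0,"z":0,"ax":0,"ay":0,"az":0},{"x":0,"y":0,"z":0,"ax":0,"ay":0,"az":0},{"x":0,"y":0,"z":0,"ax":0,"ay":0,"az":0},{"x":0,"y":0,"z":0,"ax":0,"ay":0,"az":0}]'

```text
time_s: 13.35
tool_pos: [0.5023, 0.0207, 0.0927]
tool_rot: [180.0, -0.0, 104.2]
force: [-0.6, 0.6, 0.3]
grip_width: 0.0199
grasp_force: 20.0
```

```bash
python3 avg.py
```

```text
13.7 [0.5023 0.0207 0.0927] [0. 0. 0.] tip z 0.023162412540266145 F [-0.2264  0.1038  0.6266] 0.7399671669787339 rot [179.9956  -0.0028 104.1855] grip 0.019983438072906447
```

Call:
jog_arm --motion '[{"x":0,"y":0,"z":-1,"ax":0,"ay":0,"az":0},{"x":0,"y":0,"z":-2,"ax":0,"ay":0,"az":0},{"x":0,"y":0,"z":-2,"ax":0,"ay":0,"az":0},{"x":0,"y":0,"z":-2,"ax":0,"ay":0,"az":0},{"x":0,"y":0,"z":-2,"ax":0,"ay":0,"az":0}]'

```text
time_s: 14.25
tool_pos: [0.5024, 0.0205, 0.1841]
tool_rot: [180.0, 0.0, 104.2]
force: [1.0, 0.7, -1.0]
grip_width: 0.0198
grasp_force: 20.0
```

Call:
jog_arm --motion '[{"x":-3.58,"y":-0.75,"z":0,"ax":0,"ay":0,"az":0},{"x":-3.58,"y":-0.75,"z":0,"ax":0,"ay":0,"az":0},{"x":-3.58,"y":-0.75,"z":0,"ax":0,"ay":0,"az":0},{"x":-3.58,"y":-0.75,"z":0,"ax":0,"ay":0,"az":0},{"x":-3.58,"y":-0.75,"z":0,"ax":0,"ay":0,"az":0}]'

```text
time_s: 14.75
tool_pos: [0.5099, -0.1636, 0.1835]
tool_rot: [179.9, 0.0, 104.2]
force: [-0.4, -0.0, -0.6]
grip_width: 0.0199
grasp_force: 20.0
```

Call:
jog_arm --motion '[{"x":-3.58,"y":-0.75,"z":0,"ax":0,"ay":0,"az":0},{"x":-3.58,"y":-0.75,"z":0,"ax":0,"ay":0,"az":0},{"x":-3.58,"y":-0.75,"z":0,"ax":0,"ay":0,"az":0},{"x":-3.58,"y":-0.75,"z":0,"ax":0,"ay":0,"az":0},{"x":-3.58,"y":-0.75,"z":0,"ax":0,"ay":0,"az":0}]'

```text
time_s: 15.25
tool_pos: [0.5176, -0.3461, 0.1833]
tool_rot: [180.0, 0.0, 104.2]
force: [0.2, -0.6, -0.3]
grip_width: 0.0203
grasp_force: 20.0
```

Call:
jog_arm --motion '[{"x":0,"y":0,"z":0,"ax":0,"ay":0,"az":0},{"x":0,"y":0,"z":0,"ax":0,"ay":0,"az":0},{"x":0,"y":0,"z":0,"ax":0,"ay":0,"az":0},{"x":0,"y":0,"z":0,"ax":0,"ay":0,"az":0},{"x":0,"y":0,"z":0,"ax":0,"ay":0,"az":0}]'

```text
time_s: 15.75
tool_pos: [0.518, -0.3434, 0.1829]
tool_rot: [180.0, -0.0, 104.3]
force: [-0.4, 0.3, 0.3]
grip_width: 0.0199
grasp_force: 20.0
```

```bash
python3 - <<'E'
from h import *
o=env.get_obs();print(o["tool_pos"],o["tool_rot"],o["time_s"],o["qpos"])
p=env.camera_params("wrist");im=env.read_camera("wrist");np.save("wA.npy",p);cv2.imwrite("pics/wA.png",im[:,:,::-1])
u,v=proj(p,[.5025,-.2865,.06]);print(u,v)
cv2.imwrite("pics/wAb.png",cv2.convertScaleAbs(im[:,:,::-1],alpha=1.8))
E
```

```text
[ 0.518  -0.3434  0.1829] [179.9517  -0.0341 104.3022] 15.75 [ -5.2766  20.0954  45.643   91.9871 -14.8548  74.1816  57.0043]
254.992762695177 130.8212184900656
```

View pics/wAb.png

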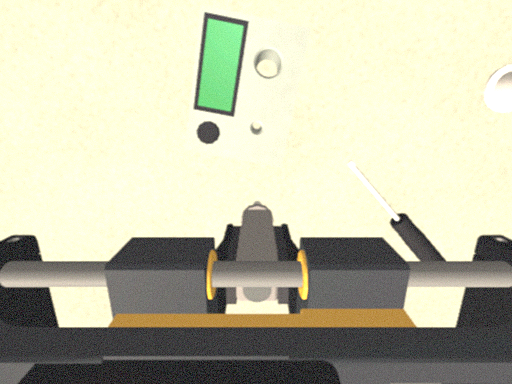

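The narrow hole is at about (256,128), the wide one at (267,63) and the tip at about (257,205). I'll take a second, closer view and measure both together.

Call:
jog_arm --motion '[{"x":0.8,"y":0,"z":0.5,"ax":0,"ay":0,"az":0},{"x":0.9,"y":0,"z":0.5,"ax":0,"ay":0,"az":0},{"x":0.8,"y":0,"z":1,"ax":0,"ay":0,"az":0},{"x":0,"y":0,"z":0,"ax":0,"ay":0,"az":0},{"x":0,"y":0,"z":0,"ax":0,"ay":0,"az":0}]'

```text
time_s: 16.3
tool_pos: [0.5111, -0.3199, 0.1622]
tool_rot: [-180.0, -0.0, 104.2]
force: [-1.2, 0.3, -0.5]
grip_width: 0.0197
grasp_force: 20.0
```

```bash
python3 - <<'E'
from h import *
import time
env.read_camera("top");env.read_camera("top");env.read_camera("top");env.read_camera("top")
o=env.get_obs();print(o["tool_pos"],o["tool_rot"],o["time_s"])
p=env.camera_params("wrist");im=env.read_camera("wrist");np.save("wB.npy",p);cv2.imwrite("pics/wB.png",im[:,:,::-1])
out=[]
for n in "AB":
    q=np.load(f"w{n}.npy",allow_pickle=True).item();g=cv2.imread(f"pics/w{n}.png")
    u,v=proj(q,[.5025,-.2865,.06]).round().astype(int);tp=proj(q,o["tool_pos"]-[0,0,.0695]);print(n,u,v,tp)
    c=g[v-15:v+15,u-15:u+15];k=cv2.cvtColor(c,cv2.COLOR_BGR2GRAY);print(k[6:24,8:24])
    out.append(cv2.resize(cv2.convertScaleAbs(c,alpha=1.8),None,fx=13,fy=13,interpolation=cv2.INTER_NEAREST))
cv2.imwrite("pics/ab.png",np.hstack(out))
E
```

```text
[ 0.5113 -0.3211  0.163 ] [179.9784   0.0378 104.1552] 16.5
A 255 131 [254.9242 173.3593]
[[148 145 145 144 132 134 141 145 147 151 156 161 158 155 148 140]
 [144 144 143 133 124 134 142 144 143 145 146 152 155 156 149 140]
 [149 146 132 114 120 137 140 140 145 141 144 147 147 155 155 150]
 [147 142 122 105 110 131 141 144 141 139 141 143 136 143 148 147]
 [145 136 119  91  94 120 143 147 142 146 140 135 119 128 146 151]
 [146 135 110  88  80 101 128 142 140 142 136 115  99 108 135 145]
 [148 138 110  90  75  74  98 116 120 122 113  92  82  99 131 143]
 [146 141 115  87  72  64  72  83  86  86  79  76  78 106 131 141]
 [147 140 125  97  79  72  72  70  70  70  62  71  87 111 131 138]
 [147 148 142 115  86  74  74  71  73  68  72  83 103 116 129 137]
 [146 142 148 127 101  83  76  76  74  77  85  94 111 125 134 137]
 [143 144 144 141 125 108  89  84  84  90  92 108 117 134 141 143]
 [146 147 144 146 140 134 121 115 102 104 118 124 138 138 145 144]
 [142 146 143 145 142 144 140 141 138 136 137 140 145 143 141 144]
 [144 145 146 146 143 145 144 144 146 145 148 144 142 143 141 143]
 [144
[... 733 characters left out ...]
  73  75  72  74 103 132 143]
 [145 128  99  83  73  75  73  73  70  68  74  71  86 112 128 140]
 [146 141 125  96  86  76  74  71  70  71  72  76  94 116 127 136]
 [145 150 140 112  86  79  77  76  77  80  80  98 107 119 129 136]
 [147 146 145 129 104  91  80  77  85  87  94 104 115 124 141 144]
 [145 146 145 140 131 119 104  93  93  94 107 117 134 140 145 146]
 [146 143 149 144 147 142 135 129 128 131 138 143 147 144 145 140]
 [145 144 144 145 142 146 148 141 144 145 144 143 145 141 142 142]
 [144 147 146 144 146 145 146 144 145 143 143 147 143 143 142 143]
 [143 145 146 145 144 148 144 150 144 148 144 148 143 145 141 146]
 [147 144 144 147 146 141 144 141 144 145 146 145 145 142 142 143]]
```

View pics/ab.png

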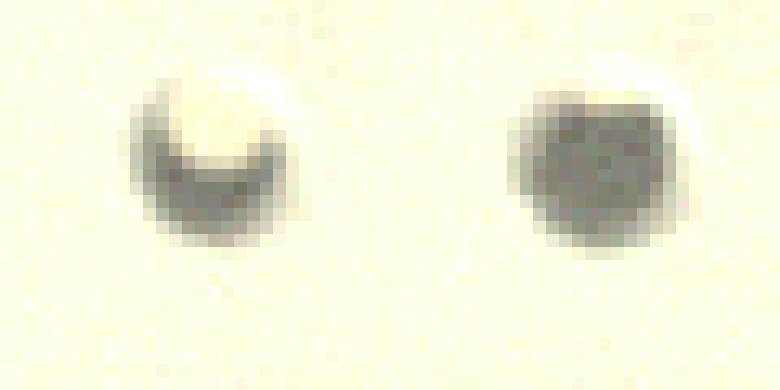

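Both crops show the narrow mouth clearly. Its centre, with the chamfer included, is at about (255.8,128.2) in A and (256.7,154.2) in B. I'll check the tip pixel in B to cancel any camera bias.

```bash
python3 - <<'E'
from h import *
a,b=[np.load(f"w{n}.npy",allow_pickle=True).item() for n in "AB"]
print(tri([(a,255.8,128.2),(b,256.7,154.2)]),plane(a,255.8,128.2,.06),plane(b,256.7,154.2,.06))
g=cv2.cvtColor(cv2.imread("pics/wB.png"),cv2.COLOR_BGR2GRAY);print(g[197:216,246:268])
o=env.get_obs();tp=o["tool_pos"];print(o["time_s"],tp)
for z in(0,.004,.008,.038):print(z,proj(b,tp+[0,0,z-.0695]))
E
```

```text
(array([ 0.5027, -0.284 ,  0.0567]), [np.float64(5.646263410986356e-06), np.float64(5.6462634109472984e-06)]) [ 0.5027 -0.2838  0.06  ] [ 0.5026 -0.2835  0.06  ]
[[145 145 149 143 149 153 152 149 151 151 155 149 150 145 145 145 146 145
  147 144 146 148]
 [149 146 144 147 152 149 150 148 146 151 150 151 153 150 146 145 147 145
  150 146 144 149]
 [145 146 146 148 150 152 148 146 147 151 152 150 152 153 149 150 148 145
  147 147 146 146]
 [145 143 144 148 145 147 149 147 148 144 138 136 143 147 151 149 143 142
  147 145 143 145]
 [148 145 143 144 145 148 144 144 133 114 106 101 115 127 139 144 147 143
  143 141 143 148]
 [151 152 141 143 142 145 146 131 109  95  91  88  88  99 115 136 143 147
  145 143 144 144]
 [147 149 148 147 149 148 140 118  94  76  77  82  85  85  98 118 139 152
  150 150 145 149]
 [148 146 147 144 144 147 119  93  72  69  62  68  68  66  80 101 121 136
  147 146 149 148]
 [145 143 125 114 102  87  77  64  66  67  69  76  69  64  64  65  84  92
  100 119 142 147]
 [144 124  89  74  66  64  66  78  86  98 103 106 100  87  78  71  65  67
   62  79 117 143]
 [123  9
[... 261 characters left out ...]
  72  68]
 [ 66  66  70  72  71  70  70  71  69  74  72  72  69  72  73  71  71  70
   69  70  70  58]
 [ 60  57  65  60  62  62  60  61  60  64  60  60  60  56  61  64  68  62
   65  61  64  64]
 [ 61  59  63  60  60  60  67  59  62  66  59  56  63  54  63  65  61  62
   57  64  64  64]
 [ 62  62  63  63  60  64  61  63  63  68  60  63  60  67  63  58  60  58
   64  65  64  61]
 [ 63  63  61  67  65  69  63  62  63  62  62  61  64  63  64  64  66  62
   64  60  67  61]
 [ 63  67  69  62  67  61  65  61  62  58  65  65  61  63  60  63  67  66
   62  68  67  65]]
16.55 [ 0.5113 -0.3211  0.163 ]
0 [255.9724 204.2315]
0.004 [255.9678 205.7444]
0.008 [255.9631 207.3062]
0.038 [255.9223 220.8517]
```

```bash
python3 - <<'E'
from h import *
b=np.load("wB.npy",allow_pickle=True).item();tp=env.get_obs()["tool_pos"]
t=plane(b,257.0,202.2,tp[2]-.0695);h=plane(b,256.7,154.2,.06);d=(h-t)[:2];y=np.radians(104.18)
print(t-tp,h,d,"tool x,y cm",100*(d@[np.cos(y),np.sin(y)]),100*(d@[np.sin(y),-np.cos(y)]),"target",tp[:2]+d)
E
```

```text
[ 0.0004  0.002  -0.0695] [ 0.5026 -0.2835  0.06  ] [-0.0092  0.0355] tool x,y cm 3.668714202869717 -0.018576472519187502 target [ 0.5022 -0.2856]
```

Call:
jog_arm --motion '[{"x":1.2,"y":-0.02,"z":0,"ax":0,"ay":0,"az":0},{"x":1.2,"y":0,"z":0,"ax":0,"ay":0,"az":0},{"x":1.27,"y":0,"z":0,"ax":0,"ay":0,"az":0},{"x":0,"y":0,"z":0,"ax":0,"ay":0,"az":0},{"x":0,"y":0,"z":0,"ax":0,"ay":0,"az":0}]'

```text
time_s: 17.05
tool_pos: [0.5023, -0.2842, 0.1629]
tool_rot: [179.9, -0.0, 104.3]
force: [-0.3, -0.3, 0.1]
grip_width: 0.02
grasp_force: 20.0
```

Call:
jog_arm --motion '[{"x":0,"y":0,"z":1,"ax":0,"ay":0,"az":0},{"x":0,"y":0,"z":1,"ax":0,"ay":0,"az":0},{"x":0,"y":0,"z":0.9,"ax":0,"ay":0,"az":0},{"x":0,"y":0,"z":0,"ax":0,"ay":0,"az":0},{"x":0,"y":0,"z":0,"ax":0,"ay":0,"az":0}]'

```text
time_s: 17.55
tool_pos: [0.5017, -0.2852, 0.1331]
tool_rot: [-179.9, -0.0, 104.2]
force: [0.3, -0.4, 0.2]
grip_width: 0.0199
grasp_force: 20.0
```

```bash
python3 avg.py; python3 - <<'E'
from h import *
g=cv2.cvtColor(env.read_camera("wrist"),cv2.COLOR_RGB2GRAY);print(g[180:206,244:272])
E
```

```text
17.9 [ 0.5022 -0.2853  0.1338] [0.0002 0.0001 0.0003] tip z 0.06431413473104519 F [ 0.067  -0.1375 -0.1744] 0.34464297793537507 rot [179.9666   0.01   104.1851] grip 0.019559085005289283
[[143 146 146 145 149 149 144 145 144 147 145 142 147 142 145 142 145 140
  143 141 145 139 141 143 144 141 141 141]
 [149 143 142 144 146 144 146 140 144 145 145 147 146 147 144 145 144 146
  145 143 140 143 142 140 146 141 146 145]
 [142 141 145 145 147 143 141 144 146 143 143 147 148 142 146 145 143 141
  145 142 141 142 140 140 142 140 144 142]
 [146 143 149 144 143 145 141 144 141 143 148 143 146 143 143 144 143 145
  140 143 141 144 139 142 142 142 144 144]
 [145 146 146 143 146 145 148 143 143 147 145 145 147 146 147 145 144 143
  145 142 143 140 144 142 143 142 141 145]
 [142 144 141 144 143 148 142 143 142 140 144 146 146 145 146 142 145 144
  143 141 141 143 145 143 139 144 140 142]
 [147 147 147 146 141 141 145 144 148 147 146 144 145 145 146 146 143 143
  146 141 144 144 142 145 144 143 141 142]
 [145 143 145 144 147 146 146 144 141 143 143 144 145 144 147 143 146 144
  144 145 141 144 13
[... 1429 characters left out ...]
143 147 147 146 145 141 118  98  87  70  72  76  78  76  70  70  69  63
   86 127 150 150 146 146 146 143 146 146]
 [148 144 141 149 150 137 114  92  76  72  83  88  92  93  90  85  78  70
   85 120 144 143 143 148 146 146 145 150]
 [149 149 146 149 145 141 116  94  85  86  91  97  97  96  96  92  78  78
   88 121 138 145 145 147 148 148 143 144]
 [152 147 145 148 150 149 129 101  87  91  92  86  84  85  81  89  88  86
  102 126 137 146 145 144 146 146 149 144]
 [146 145 151 147 146 145 139 104  84  80  74  65  67  65  68  68  77  82
  100 119 134 143 143 145 147 146 141 151]
 [146 142 145 142 127 112  96  79  61  66  65  67  76  74  72  68  63  71
   71  83  96 115 136 149 148 147 147 145]]
```

The tip is centred in the mouth: hole columns 250–264, shank centre about 257. I'll insert it.

Call:
jog_arm --motion '[{"x":0,"y":0,"z":0.3,"ax":0,"ay":0,"az":0},{"x":0,"y":0,"z":0.3,"ax":0,"ay":0,"az":0},{"x":0,"y":0,"z":0.3,"ax":0,"ay":0,"az":0},{"x":0,"y":0,"z":0.3,"ax":0,"ay":0,"az":0},{"x":0,"y":0,"z":0.3,"ax":0,"ay":0,"az":0}]'

```text
time_s: 18.5
tool_pos: [0.502, -0.285, 0.1183]
tool_rot: [-180.0, -0.0, 104.2]
force: [-0.6, -0.2, -1.0]
grip_width: 0.0198
grasp_force: 20.0
```

```bash
python3 avg.py
```

```text
18.85 [ 0.502  -0.285   0.1184] [0.     0.     0.0003] tip z 0.048932277514263295 F [-0.0804  0.0212 -0.5414] 0.5577953343671564 rot [179.9929  -0.003  104.1841] grip 0.01967241237041759
```

Call:
jog_arm --motion '[{"x":0,"y":0,"z":0.3,"ax":0,"ay":0,"az":0},{"x":0,"y":0,"z":0.3,"ax":0,"ay":0,"az":0},{"x":0,"y":0,"z":0.3,"ax":0,"ay":0,"az":0},{"x":0,"y":0,"z":0.3,"ax":0,"ay":0,"az":0},{"x":0,"y":0,"z":0.3,"ax":0,"ay":0,"az":0}]'

```text
time_s: 19.4
tool_pos: [0.502, -0.285, 0.1033]
tool_rot: [-180.0, -0.0, 104.2]
force: [0.6, -0.2, -0.9]
grip_width: 0.0195
grasp_force: 20.0
```

Call:
jog_arm --motion '[{"x":0,"y":0,"z":0.3,"ax":0,"ay":0,"az":0},{"x":0,"y":0,"z":0.3,"ax":0,"ay":0,"az":0},{"x":0,"y":0,"z":0.3,"ax":0,"ay":0,"az":0},{"x":0,"y":0,"z":0.2,"ax":0,"ay":0,"az":0},{"x":0,"y":0,"z":0,"ax":0,"ay":0,"az":0}]'

```text
time_s: 19.9
tool_pos: [0.502, -0.285, 0.0924]
tool_rot: [-180.0, -0.0, 104.2]
force: [0.5, 0.4, -0.1]
grip_width: 0.0197
grasp_force: 20.0
```

```bash
python3 avg.py
```

```text
20.25 [ 0.502  -0.285   0.0926] [0.     0.     0.0001] tip z 0.023144429885359766 F [ 0.4829 -0.0349 -0.5857] 0.3437537924419666 rot [179.9939  -0.003  104.1863] grip 0.01978580439540286
```

Call:
jog_arm --motion '[{"x":0,"y":0,"z":0.1,"ax":0,"ay":0,"az":0},{"x":0,"y":0,"z":0,"ax":0,"ay":0,"az":0},{"x":0,"y":0,"z":0,"ax":0,"ay":0,"az":0},{"x":0,"y":0,"z":0,"ax":0,"ay":0,"az":0},{"x":0,"y":0,"z":0,"ax":0,"ay":0,"az":0}]'

```text
time_s: 20.8
tool_pos: [0.502, -0.285, 0.0916]
tool_rot: [180.0, -0.0, 104.2]
force: [0.6, 0.2, -0.9]
grip_width: 0.02
grasp_force: 20.0
```

Call:
jog_arm --motion '[{"x":0,"y":0,"z":0,"ax":0,"ay":0,"az":0},{"x":0,"y":0,"z":0,"ax":0,"ay":0,"az":0},{"x":0,"y":0,"z":0,"ax":0,"ay":0,"az":0},{"x":0,"y":0,"z":0,"ax":0,"ay":0,"az":0},{"x":0,"y":0,"z":0,"ax":0,"ay":0,"az":0}]' --claw 1

```text
time_s: 21.3
tool_pos: [0.502, -0.2851, 0.0916]
tool_rot: [180.0, -0.0, 104.2]
force: [0.1, -0.7, -0.7]
grip_width: 0.0522
grasp_force: 0.0
```

Call:
jog_arm --motion '[{"x":0,"y":0,"z":0,"ax":0,"ay":0,"az":0},{"x":0,"y":0,"z":0,"ax":0,"ay":0,"az":0},{"x":0,"y":0,"z":0,"ax":0,"ay":0,"az":0},{"x":0,"y":0,"z":0,"ax":0,"ay":0,"az":0},{"x":0,"y":0,"z":0,"ax":0,"ay":0,"az":0}]'

```text
time_s: 21.8
tool_pos: [0.5021, -0.285, 0.0917]
tool_rot: [180.0, -0.0, 104.2]
force: [0.6, -0.1, 0.6]
grip_width: 0.0851
grasp_force: 0.0
```

Call:
jog_arm --motion '[{"x":0,"y":0,"z":-1,"ax":0,"ay":0,"az":0},{"x":0,"y":0,"z":-2,"ax":0,"ay":0,"az":0},{"x":0,"y":0,"z":-3,"ax":0,"ay":0,"az":0},{"x":0,"y":0,"z":-3,"ax":0,"ay":0,"az":0},{"x":0,"y":0,"z":-3,"ax":0,"ay":0,"az":0}]'

```text
time_s: 22.3
tool_pos: [0.5019, -0.2852, 0.2136]
tool_rot: [180.0, 0.0, 104.2]
force: [0.4, -0.1, -0.3]
grip_width: 0.0869
grasp_force: 0.0
```

```bash
python3 - <<'E'
from h import *
for i in range(5): env.read_camera("top")
p=env.camera_params("wrist");im=env.read_camera("wrist")[:,:,::-1]
print(env.get_obs()["tool_pos"],[proj(p,[.502,-.285,z]) for z in(.066,.146,.142)])
cv2.imwrite("pics/end.png",cv2.convertScaleAbs(im,alpha=1.7))
E
```

```text
[ 0.5015 -0.2846  0.2109] [array([256.1784, 182.793 ]), array([256.1246, 206.1158]), array([256.1281, 204.6027])]
```

View pics/end.png

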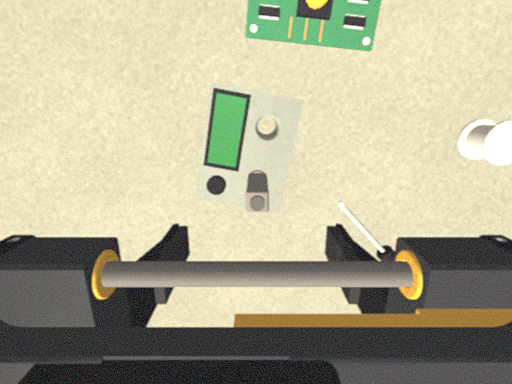

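The probe stands upright in the narrow opening, with its cap at (257,203) and the prediction at about (256,205). The gripper is clear of it, so I'm handing in.

```bash
python3 -c "
from cell import env
print(env.sign_off())"
```

```text
the job is handed in; nothing more can be done
None
```

The probe was pressed gently on the round stud and then the bar stud (about 1 N each, held over a second), then plugged upright into the dock's narrow opening and released, and the job was handed in at about 22.6 s; the sign-off returned no verdict.

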